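Seal the sample spools in the dry box

TASK

Put the filament sample spools away dry, leaving the bottle, jar and scraper alone: unlatch the blue dry box with its T-handle, swing its door fully up, and lay every spool that is on the bench flat inside. Then shut the door and turn the T-handle all the way back, so that it draws the door tight on its gasket. Last of all, move the red spring clip from its stand to the middle of the yellow tab on the side of the box, as the sign that drying is on: pushed well down over the tab's edge, upright and gripping.

Things in the scene. Friction and masses are not known exactly. Their poses are not given: they have to be found in the camera images.
- drybox: blue open-topped metal tub, fixed to the bench, 180 (x) by 310 (y) by 80 mm high, 5 mm walls and floor; origin at the centre of its underside, x away from the robot, y along its length to the left, z up. Its rim carries a black bulb gasket that is sprung up to 8 mm above its squeezed height along the front (-x) wall.
- keeper (a point): steel keeper for the latch, under the rim in the middle of the front wall: juts 30 mm inward, from 30 mm to -y to 12 mm to +y of this point, 66 to 82 mm above the tub's underside; keep hands and spools clear of it. The latch pawl sticks 36 mm out of the door\'s inner face behind the T-handle; it clears the keeper when t_handle is above 1.25, and a door lowered with the handle latched cannot shut.
- box_floor (a point): centre of the tub's inner floor, 5 mm above the underside; inside it measures 170 (x) by 300 (y) mm, 75 mm deep; axes as drybox.
- lid_hinge (a point): middle of the door's hinge line, on the far (+x) rim: at (90, 0, 84) mm in drybox; the line runs along the box's y; axes as drybox.
- lid (a joint): door angle in rad: 0 = tight on the gasket, grows as the front edge swings up, stop at 1.75. Grey panel 180 by 310 mm, 10 mm thick, 0.35 kg, its underside level with the hinge when shut; a stiff hinge (0.55 N m of friction) keeps it where it is left. Shut but not latched, the gasket holds it at about 0.025 to 0.045; pressing it to 0 takes about 13 N at the front edge.
- bail_grip (a point): middle of the steel pull bar along the door's front edge: a round bar 10 mm thick, 100 mm long along y, 35 mm out in front of the door's front edge and 20 mm above the door's mid-plane. In the door's own frame (origin at lid_hinge, axes as the box when shut) at (-215, 0, 25) mm. It turns with the door.
- t_handle (a joint): T-handle angle in rad: 0 = latched (turned clockwise from above, bar along the box's x), stop at 1.5 = unlatched (anticlockwise, bar along the box's y). Starts latched. Stays where left; 0.12 N m of friction plus up to 0.3 N m from the gasket between 1.2 and 0.2, where it draws the door down up to 8 mm at the front. Unlatching lets the door rise on its gasket.
- t_grip (a point): centre of the T-handle's black bar, on its turning axis: bar 70 mm long along this frame's x, 14 mm wide (y), 14 mm high, its underside 34 mm above the door; in the door's own frame at (-135, 0, 51) mm.
- tab_top (a point): middle of the top edge of the yellow tab: an upright plate 4 mm thick (along this frame's y), 70 mm long (x), its top edge 120 mm above the box's underside, standing 30 mm outside the box's left (+y) wall and free on both sides for 55 mm down. At (0, 185, 120) mm in drybox, axes as the box.
- stand: small fixed stand: dark base 70 by 70 by 10 mm with an upright aluminium plate 4 mm thick (along its y), 70 mm long (x), top edge 65 mm above the bench; origin at the centre of its underside.
- stand_top (a point): middle of the top edge of the stand's plate; axes as stand.
- clip: red sprung clip like a clothes peg, 45 g, jaws down, a white disc at its +x end; origin on its pivot, a 10 mm thick pin along x. The jaws reach 27 mm below the origin and are 18 mm wide along x. It starts clipped on the stand's plate, its y across the plate, its pin resting on the edge (origin 5 mm above the edge).
- clip_grip (a point): between the clip's two handles, 32 mm above its pivot; axes as clip. The handles' outer faces are 18 mm wide (x), stand about 29 mm apart along y here and reach from 20 to 44 mm above the pivot; squeezing them together along y to 16 mm (8 N) opens the jaws from 4 to 15 mm at the tips, letting go shuts them.
- clip_jaw (a joint): opening angle of the clip in rad: about 0 when gripping a 4 mm plate, 0.4 squeezed fully open, -0.1 closed on nothing.
- spool1: sample spool of orange filament, lying flat on the bench: a rigid disc 54 mm in diameter and 34 mm high with black flanges, about 70 g; origin at the centre of its underside, z up its axis. May be absent.
- spool2: sample spool of green filament, lying flat on the bench: a rigid disc 54 mm in diameter and 34 mm high with black flanges, about 70 g; origin at the centre of its underside, z up its axis. May be absent.
- spool3: sample spool of blue filament, lying flat on the bench: a rigid disc 54 mm in diameter and 34 mm high with black flanges, about 70 g; origin at the centre of its underside, z up its axis. May be absent.
- spool4: sample spool of yellow filament, lying flat on the bench: a rigid disc 54 mm in diameter and 34 mm high with black flanges, about 70 g; origin at the centre of its underside, z up its axis. May be absent.
- bottle: bystander: white bottle, 60 mm in diameter, 170 mm high; origin at the centre of its underside. Leave alone.
- scraper: bystander: print scraper lying flat on the bench, about 250 mm long along its x. Leave alone.
- jar: bystander: small jar, 50 mm in diameter, 60 mm high; origin at the centre of its underside. Leave alone.
Not all that is in view belongs to the job. Of the things shaped like the clip, the red one is meant.

How it is judged:
On the way, in this order (a step that is already met when the one before it is completed fails the run):
1. the door is unlatched and swung up open (over 1.2 rad) (value of joint lid above 1.2 rad), for 0.2 s.
2. every spool lies flat inside the box, let go, the door still up (x of spool1 in the frame of box_floor between -0.085 and 0.085 m and y of spool1 in the frame of box_floor between -0.15 and 0.15 m and z of spool1 in the frame of box_floor between -0.004 and 0.042 m and angle between each of spool1, spool2, spool3, spool4's own z axis and vertical below 0.3 rad and x of spool2 in the frame of box_floor between -0.085 and 0.085 m and y of spool2 in the frame of box_floor between -0.15 and 0.15 m and z of spool2 in the frame of box_floor between -0.004 and 0.042 m and x of spool3 in the frame of box_floor between -0.085 and 0.085 m and y of spool3 in the frame of box_floor between -0.15 and 0.15 m and z of spool3 in the frame of box_floor between -0.004 and 0.042 m and x of spool4 in the frame of box_floor between -0.085 and 0.085 m and y of spool4 in the frame of box_floor between -0.15 and 0.15 m and z of spool4 in the frame of box_floor between -0.004 and 0.042 m and linear speed of each of spool1, spool2, spool3, spool4 below 0.02 m/s and value of joint lid above 1 rad and contact force between each of spool1, spool2, spool3, spool4 and the fingers below 0.1 N), for 0.2 s.
3. the door is shut and drawn tight by the T-handle, the clip not yet on the tab (value of joint lid below 0.012 rad and value of joint t_handle below 0.2 rad and distance between clip and tab_top above 0.04 m), for 0.3 s.
4. the clip grips the tab (x of clip in the frame of tab_top between -0.03 and 0.03 m and y of clip in the frame of tab_top between -0.005 and 0.005 m and z of clip in the frame of tab_top between 0 and 0.013 m and angle between clip's own z axis and vertical below 0.2 rad and angle between the y axis of clip and the y axis of tab_top, either way round below 0.25 rad and value of joint clip_jaw below 0.08 rad and value of joint lid below 0.012 rad and value of joint t_handle below 0.2 rad), for 0.3 s.
At the end, for the whole second after the job is handed in: All spools present flat (0.3 rad) inside the box; lid under 0.012 rad, T-handle under 0.2 rad; clip gripping the tab: pin at most 13 mm above the edge, within 30 mm of its middle, upright within 0.2 rad; all released, at rest (all of step 4 and x of spool1 in the frame of box_floor between -0.085 and 0.085 m and y of spool1 in the frame of box_floor between -0.15 and 0.15 m and z of spool1 in the frame of box_floor between -0.004 and 0.042 m and angle between each of spool1, spool2, spool3, spool4's own z axis and vertical below 0.3 rad and x of spool2 in the frame of box_floor between -0.085 and 0.085 m and y of spool2 in the frame of box_floor between -0.15 and 0.15 m and z of spool2 in the frame of box_floor between -0.004 and 0.042 m and x of spool3 in the frame of box_floor between -0.085 and 0.085 m and y of spool3 in the frame of box_floor between -0.15 and 0.15 m and z of spool3 in the frame of box_floor between -0.004 and 0.042 m and x of spool4 in the frame of box_floor between -0.085 and 0.085 m and y of spool4 in the frame of box_floor between -0.15 and 0.15 m and z of spool4 in the frame of box_floor between -0.004 and 0.042 m and linear speed of each of spool1, spool2, spool3, spool4, clip below 0.02 m/s and contact force between clip and the fingers below 0.1 N); the robot touches nothing.
It fails at once if the bottle is moved more than 30 mm (distance of bottle from where it was at the start of the episode above 0.03 m).
It fails at once if the scraper is moved more than 30 mm (distance of scraper from where it was at the start of the episode above 0.03 m).
It fails at once if the jar is moved more than 30 mm (distance of jar from where it was at the start of the episode above 0.03 m).
Of spool1, spool2, spool3, spool4 only 2 to 4 are there at a start; the rules pass over those that are not, and their reading is None.
At some moment in a run one of spool1, spool2, spool3, spool4 may be knocked a few centimetres aside while the robot is not near it.
It also fails if it takes over 210 s, if anything falls off the work surface, if the arm or the gripper's body presses on something with over 40 N, if the wrist force passes 120 N, or if a joint passes its speed limit or range.

ROBOT

A 6-joint arm with a two-finger parallel gripper is mounted at the origin on the work surface. World frame = base frame: x ahead of the robot, y to its left, z up, the work surface at z = 0. Lengths are in m, angles in rad, forces in N, time in s.
With the tool pointing down it reaches from about 0.375 to 0.9 m from the base axis. Payload 3.1 kg.
Tool frame: the origin (TCP) lies at the very end of the fingers, on their centre line; the grasp point (between the pads) lies 19 mm behind it (manip.hold_point_z is the distance from the TCP to the grasp point, in m); y points along the fingers, z is the direction in which the jaws open and shut, and the axes are right-handed (so a half turn about y gives the same grasp; the last joint's range is limited). The gripper opens to 85 mm and grips with 20 to 120 N. Pads are 22 mm wide; open, the fingers measure 114 mm over their backs; the gripper's body (76 mm by 85 mm) begins 54 mm behind the grasp point. The pads swing forward as they close: fully open they stand 13 mm farther back than shut.
Start: joints at [1.046, 0.527, 1.433, -0, 1.181, -0.178], TCP at [0.212, 0.588, 0.231] pointing down, gripper open.
Joint ranges: [-3.08, 3.08], [-0.75, 2.2], [0.22, 2.44], [-1.43, 4.57], [0, 2.65], [-2.85, 2.85]. Speed limits (rad/s): [2.79, 2.79, 3.14, 3.14, 3.14, 3.14].

INTERFACE

Orientations are given as a unit quaternion [x, y, z, w].
In Python, from station import manip, eyes, workorder gives the robot as it stands. The module is installed in compiled form; this text tells all that it offers.
- The arm moves only by the shell command python3 -m jog 'ROWS' [OPENING] [FORCE]. ROWS is JSON, a list of rows, each a list of 2 entries, a list of its own where there are three numbers: the shift along the tool's x, y, z in cm, then the turn about the tool's y in rad. A call has 1 to 20 rows; each row is the pose to reach, as a shift and turn from the pose commanded when the call began, along the tool's axes at that moment; what a row does not reach only later rows make up. A row lasts 1/12 s, in which the tool goes at most 41.7 mm and 7.16 degrees, less where a joint would pass 70% of its speed; a pose out of reach is approached as far as the arm can. A call with a gripper value outside its range is refused whole. OPENING is the finger opening in cm, from 0 to 8.54, set as the call begins (- or left out, the last holds). The fingers move at their own pace and stop on an object; FORCE is the grip in N (left out, the last holds). Time passes only in rows, so rows that repeat a pose let the fingers close. It gives the time, the measured TCP pose, the force and the opening at its end, in the units of the state.
- manip.sense(): the state, without advancing time (a new reading comes with each control period).
- eyes.snapshot(name): name is "scene" or "top" or "wrist"; returns a dict with "frame" (420x560x3 uint8, red, green, blue), "vfov" (degrees; the focal length in pixels is half the picture's height over the tangent of half this angle, whatever the lens; pixels are square), "cx", "cy" (the principal point, pixels), "rvec" (rotation vector, rad) and "tvec" (3), from world to camera coordinates, as OpenCV has them. Camera axes: x right, y down, z forward; pixel columns grow to the right and rows downward; lengths in m; the calibration is good to about 2 mm. A picture is of the moment at which its call begins. There is no depth.
- workorder.sign_off(): hands the job in, once; it reports no verdict.
The state is a dict: "t": time; "q": joint angles; "qd": joint speeds; "tau": joint torques, N m; "tcp_pos": TCP position; "tool_rot": TCP orientation; "force": force on the tool from outside, world axes, zero at the start; "ft_torque": the same for the moment, N m; "finger_gap": opening from 0.0 (shut) to 1.0 (fully open).
Only numpy, scipy, OpenCV 4.12 (cv2) and the standard library are available. Lean on these libraries where they do the work, as an engineer would, in place of code of your own. Each camera call takes 0.05 s, during which the arm holds its last target. There are 200 camera calls.

## Working session

There is one attempt and no reset: what is moved stays moved. The work goes in short steps, Python scripts to look and compute and a shell command to move; the robot and the scene stay as the last step left them, time stands still between calls to the robot, and variables do not carry over. Pictures are saved under pics/ and viewed, about 12 in all and at most 16, crops included, and the job is handed in when it is done.

```bash
mkdir -p pics
cat > h.py <<'E'
import numpy as np,cv2
from station import manip,eyes,workorder
from scipy.spatial.transform import Rotation as R
def snap(n,f=None):
    s=eyes.snapshot(n)
    if f: cv2.imwrite('pics/'+f,s['frame'][:,:,::-1])
    return s
def K(s):
    f=210/np.tan(np.radians(s['vfov'])/2);return np.array([[f,0,s['cx']],[0,f,s['cy']],[0,0,1.]])
def ray(s,u,v):
    Rm=cv2.Rodrigues(np.array(s['rvec'],float))[0];t=np.array(s['tvec'],float).ravel()
    d=Rm.T@np.linalg.inv(K(s))@[u,v,1];return -Rm.T@t,d/np.linalg.norm(d)
def onz(s,u,v,z):
    o,d=ray(s,u,v);return o+d*(z-o[2])/d[2]
def tri(s1,p1,s2,p2):
    a,d=ray(s1,*p1);b,e=ray(s2,*p2)
    x=np.linalg.lstsq(np.c_[d,-e],b-a,rcond=None)[0];P,Q=a+d*x[0],b+e*x[1];return (P+Q)/2,np.linalg.norm(P-Q)
def proj(s,P):
    return cv2.projectPoints(np.array(P,float).reshape(-1,3),np.array(s['rvec'],float),np.array(s['tvec'],float),K(s),None)[0].reshape(-1,2)
def st():
    s=manip.sense();Rm=R.from_quat(s['tool_rot']).as_matrix()
    return s,np.array(s['tcp_pos']),Rm
def to(P,yaw_dir=None):
    "shift in tool axes cm to world P; turn about tool y so tool z points along yaw_dir (xy)"
    s,p,Rm=st();d=Rm.T@(np.array(P)-p)*100;r=None
    if yaw_dir is not None:
        w=Rm.T@np.array([yaw_dir[0],yaw_dir[1],0.]);r=np.arctan2(w[0],w[2]);r=(r+np.pi/2)%np.pi-np.pi/2
    print('shift cm',d.round(2),'turn',None if r is None else round(r,3));return d,r
E
cat > a.py <<'E'
from h import *
a=snap('scene','s1.png');b=snap('top','t1.png');c=snap('wrist','w1.png')
cv2.imwrite('pics/c1.png',np.vstack([a['frame'],b['frame']])[:,:,::-1])
s,p,Rm=st();print(s,Rm.round(3))
for x in (a,b,c):print(x['vfov'],x['cx'],x['cy'],ray(x,280,210))
E
python3 a.py
```

```text
{'t': 0.15, 'q': array([ 1.04648944e+00,  5.28264989e-01,  1.43358926e+00, -2.95302229e-06,
        1.18140150e+00, -1.78521234e-01]), 'qd': array([-0.00100492, -0.00316716, -0.00559183, -0.00077215, -0.00198269,
       -0.00041916]), 'tau': array([ 5.06758515e-04, -4.42742479e+01, -1.78275186e+01, -2.50193671e-04,
        5.60735920e-03, -3.38708730e-05]), 'tcp_pos': array([0.21154673, 0.58753772, 0.23055678]), 'tool_rot': array([ 0.6971169 , -0.12184659,  0.1214436 , -0.69601213]), 'force': array([-0.26760058, -0.84422352,  0.02268382]), 'ft_torque': array([-0.01169245, -0.01758491, -0.06037321]), 'finger_gap': 1.0011514218529183} [[ 0.941 -0.001  0.339]
 [-0.339 -0.001  0.941]
 [-0.    -1.    -0.002]]
48.50606982205123 280.5216769860293 197.49425004108565 (array([1.30490382, 0.40948008, 1.07157952]), array([-0.58718593, -0.28127933, -0.75900898]))
56.34114475596576 280.87182664029393 209.87478641774413 (array([0.2707238 , 0.0103304 , 1.31585192]), array([ 0.19886597,  0.01371772, -0.97993069]))
66.85971297890552 281.8026471966994 210.1332846806027 (array([0.13492896, 0.61574307, 0.37326066]), array([ 0.29514236, -0.11411131, -0.94861457]))
```

View pics/t1.png

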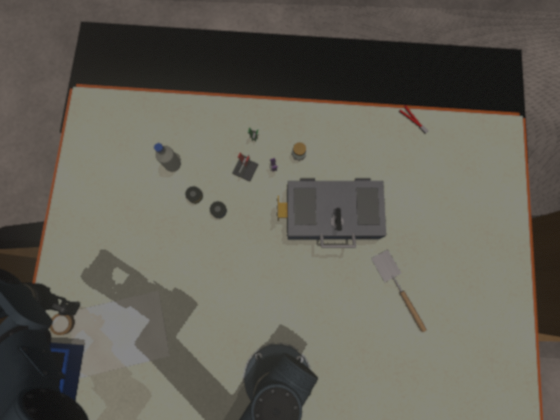

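View pics/s1.png

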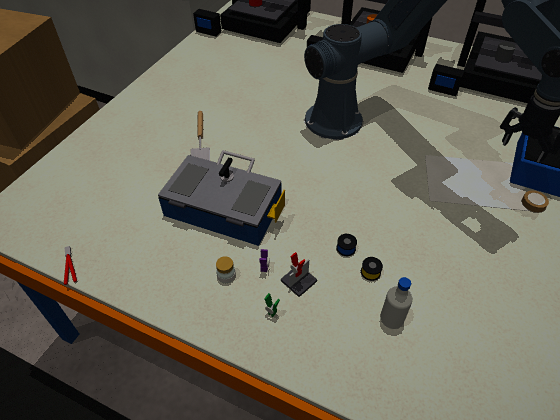

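The top view shows the box at about (336,209) with its handle toward the robot and the tab at (282,210). Spools are at (194,194) and (218,210), the stand with the red clip at (245,165), the bottle at (165,157), the jar at (299,151) and the scraper at (400,290). The scene view shows the two spools as blue (347,245) and yellow (372,268). Next I'll enlarge.

```bash
cat > b.py <<'E'
from h import *
t=cv2.imread('pics/t1.png');s=cv2.imread('pics/s1.png')
g=lambda i:(255*(i/255.)**.6).astype('uint8')
cv2.imwrite('pics/tz.png',cv2.resize(g(t)[110:260,180:396],None,fx=3.7,fy=3.7,interpolation=cv2.INTER_CUBIC))
cv2.imwrite('pics/sz.png',cv2.resize(g(s)[110:330,150:420],None,fx=2.7,fy=2.7,interpolation=cv2.INTER_CUBIC))
E
python3 b.py
```

```text
(no output)
```

View pics/tz.png

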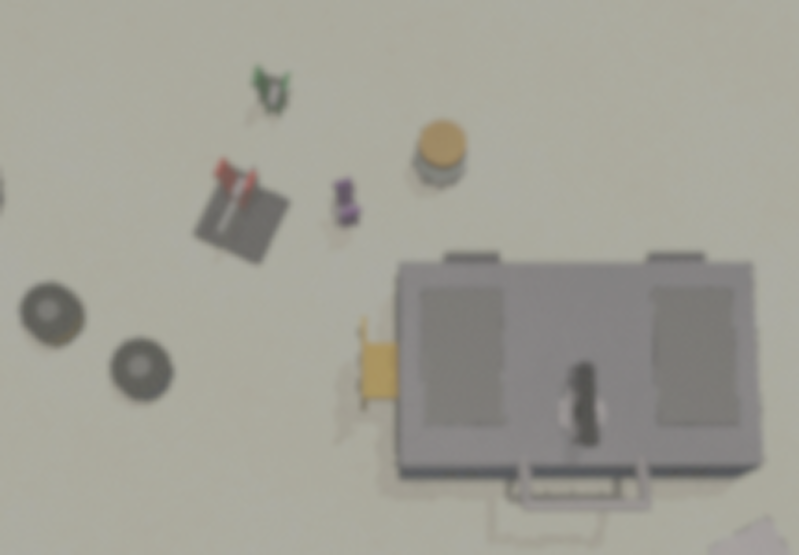

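View pics/sz.png

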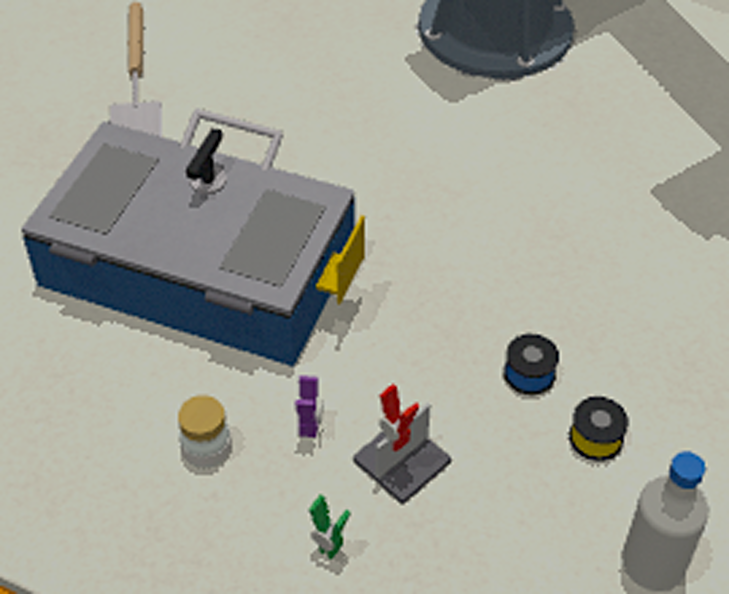

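The top crop shows the two spool tops at (48,309) and (138,365), the stand base corners at (290,203), (260,263) and (194,234), the lid's four corners, and the T-bar at (585,402) along x. The scene crop shows the same items, so the pairs can be triangulated.

```bash
cat > c.py <<'E'
from h import *
a=snap('scene');b=snap('top')
T=lambda p:(p[0]/3.7+180,p[1]/3.7+110); S=lambda p:(p[0]/2.7+150,p[1]/2.7+110)
D={'FL':((400,467),(354,190),.094),'FR':((762,463),(105,124),.094),'BL':((400,263),(290,310),.094),'BR':((752,263),(24,230),.094),
'T':((585,402),(206,156),.142),'blue':((49,308),(531,353),.034),'yel':((138,365),(600,413),.034),
'st1':((290,203),(354,460),.01),'st2':((260,263),(None),.01),'st3':((194,234),(452,460),.01),'bailL':((522,505),(280,132),.109),'bailR':((650,505),(196,112),.109),'tabF':((363,407),(365,220),.12),'tabB':((363,320),(341,262),.12)}
for k,(t,s,z) in D.items():
    o=onz(b,*T(t),z); print(k,'topz',o.round(3), 'scz',onz(a,*S(s),z).round(3) if s else '', [x.round(3) if hasattr(x,'round') else x for x in tri(b,T(t),a,S(s))] if s else '')
E
python3 c.py
```

```text
FL topz [ 0.437 -0.004  0.094] scz [0.444 0.001 0.094] [array([ 0.437, -0.003,  0.086]), np.float64(0.002)]
FR topz [ 0.462 -0.31   0.094] scz [ 0.47  -0.301  0.094] [array([ 0.462, -0.31 ,  0.085]), np.float64(0.005)]
BL topz [0.616 0.008 0.094] scz [0.622 0.015 0.094] [array([0.617, 0.01 , 0.086]), np.float64(0.004)]
BR topz [ 0.637 -0.299  0.094] scz [ 0.645 -0.288  0.094] [array([ 0.639, -0.298,  0.084]), np.float64(0.006)]
T topz [ 0.495 -0.151  0.142] scz [ 0.507 -0.142  0.142] [array([ 0.496, -0.152,  0.129]), np.float64(0.004)]
blue topz [0.568 0.323 0.034] scz [0.525 0.24  0.034] [array([0.562, 0.278, 0.103]), np.float64(0.06)]
yel topz [0.521 0.237 0.034] scz [0.566 0.327 0.034] [array([ 0.526,  0.286, -0.04 ]), np.float64(0.073)]
st1 topz [0.69  0.115 0.01 ] scz [0.704 0.124 0.01 ] [array([ 0.695,  0.118, -0.007]), np.float64(0.003)]
st2 topz [0.63  0.138 0.01 ] scz  
st3 topz [0.654 0.202 0.01 ] scz [0.663 0.211 0.01 ] [array([ 0.657,  0.206, -0.002]), np.float64(0.005)]
bailL topz [ 0.41  -0.107  0.109] scz [ 0.411 -0.106  0.109] [array([ 0.41 , -0.107,  0.108]), np.float64(0.001)]
bailR topz [ 0.418 -0.214  0.109] scz [ 0.422 -0.207  0.109] [array([ 0.417, -0.213,  0.104]), np.float64(0.004)]
tabF topz [0.481 0.031 0.12 ] scz [0.501 0.041 0.12 ] [array([0.485, 0.032, 0.1  ]), np.float64(0.002)]
tabB topz [0.556 0.036 0.12 ] scz [0.563 0.043 0.12 ] [array([0.557, 0.038, 0.111]), np.float64(0.004)]
```

Scene and top disagree by about 8 mm, so I'll average them: box centre about (0.541,-0.148) with yaw 0.07, blue spool about (0.523,0.238), yellow about (0.567,0.325). I'll move above the T-handle and refine with the wrist camera.

```bash
python3 -c "
from h import *
to([.50,-.148,.27])"
```

```text
shift cm [ 52.07  -3.86 -59.44] turn None
```

```bash
python3 -m jog '[[[52,-3.9,-59.4],2.72],[[52,-3.9,-59.4],2.72],[[52,-3.9,-59.4],2.72],[[52,-3.9,-59.4],2.72],[[52,-3.9,-59.4],2.72],[[52,-3.9,-59.4],2.72],[[52,-3.9,-59.4],2.72],[[52,-3.9,-59.4],2.72],[[52,-3.9,-59.4],2.72],[[52,-3.9,-59.4],2.72],[[52,-3.9,-59.4],2.72],[[52,-3.9,-59.4],2.72],[[52,-3.9,-59.4],2.72],[[52,-3.9,-59.4],2.72],[[52,-3.9,-59.4],2.72],[[52,-3.9,-59.4],2.72],[[52,-3.9,-59.4],2.72],[[52,-3.9,-59.4],2.72],[[52,-3.9,-59.4],2.72],[[52,-3.9,-59.4],2.72]]' 8.5 40
python3 -c "
from h import *
d=to([.50,-.148,.27]);s,p,Rm=st();print(p,Rm.round(3),s['q'])"
```

```text
t: 1.92
tcp_pos: [0.5037, -0.1551, 0.2711]
tool_rot: [0.098, -0.698, 0.702, -0.102]
force: [1.3, -0.2, -0.3]
finger_gap: 0.999
shift cm [ 0.16  0.11 -0.78] turn None
[ 0.5037329  -0.15505003  0.2711226 ] [[-0.96   0.006  0.28 ]
 [-0.28  -0.006 -0.96 ]
 [-0.004 -1.     0.008]] [-0.50942267  0.34422362  1.63375959 -0.00259952  1.15529056  0.77832446]
```

```bash
python3 -m jog '[[[0.1,0,-0.8],0.1],[[0.1,0,-0.8],0.21],[[0.1,0,-0.8],0.21],[[0.1,0,-0.8],0.21]]'
python3 -c "
from h import *
s=snap('wrist','w2.png');_,p,Rm=st();print(p,Rm.round(3))
print(proj(s,[[.496,-.151,.142],[.503,-.147,.142]]))
b=snap('top','t2.png')"
```

```text
t: 2.25
tcp_pos: [0.4964, -0.1398, 0.2703]
tool_rot: [0.031, -0.706, 0.706, -0.031]
force: [-0.9, 1.0, 0.0]
finger_gap: 0.999
[ 0.4964046  -0.1397294   0.27033788] [[-0.996  0.     0.088]
 [-0.088 -0.    -0.996]
 [-0.    -1.     0.   ]]
[[294.88817461 201.97655303]
 [291.18441201 194.04876695]]
```

View pics/w2.png

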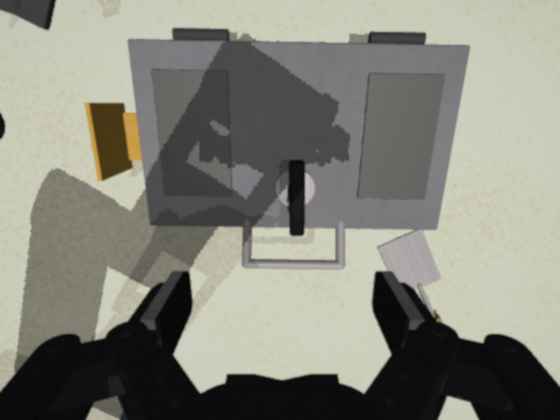

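The wrist view shows the T-bar from (297,160) to (297,235), the lid corners (129,39), (469,45), (438,229) and (150,225), the tab top edge (88,103)-(98,180), and the bail bar (244,264)-(344,266).

```bash
python3 -c "
from h import *
s=snap('wrist')
P={k:onz(s,*uv,z) for k,uv,z in [('BL',(129,39),.094),('BR',(469,45),.094),('FR',(438,229),.094),('FL',(150,225),.094),('T1',(297,160),.142),('T2',(297,235),.142),('b1',(244,264),.114),('b2',(344,266),.114),('tb1',(87,103),.12),('tb2',(98,180),.12)]}
for k in P:print(k,P[k].round(4))
c=sum(P[k] for k in('BL','BR','FL','FR'))/4;print('c',c.round(4),'T',(P['T1']+P['T2'])/2)
for a,b in(('FL','BL'),('FR','BR'),('T2','T1')):d=P[b]-P[a];print(np.arctan2(d[1],d[0]),np.linalg.norm(d))
for a,b in(('FR','FL'),('BR','BL'),('b2','b1')):d=P[b]-P[a];print(np.arctan2(-d[0],d[1]),np.linalg.norm(d))
a=cv2.imread('pics/t2.png');d=cv2.absdiff(a,cv2.imread('pics/t1.png'))
cv2.imwrite('pics/t2z.png',cv2.resize(a[240:420,30:260],None,fx=3,fy=3))
"
```

```text
BL [0.6206 0.0093 0.094 ]
BR [ 0.6426 -0.2957  0.094 ]
FR [ 0.4648 -0.3112  0.094 ]
FL [ 0.4422 -0.0017  0.094 ]
T1 [ 0.5336 -0.1489  0.142 ]
T2 [ 0.4646 -0.1561  0.142 ]
b1 [ 0.4151 -0.1064  0.114 ]
b2 [ 0.422  -0.2115  0.114 ]
tb1 [0.5635 0.0376 0.12  ]
tb2 [0.4947 0.0345 0.12  ]
c [ 0.5426 -0.1498  0.094 ] T [ 0.49905407 -0.15250015  0.142     ]
0.0616638409095373 0.1787488715580641
0.08696588086767526 0.17843791602730083
0.10290754270554998 0.06935945723704548
0.07293847517005449 0.31032525266535965
0.07190138438360853 0.30580719271258655
0.06550806947595215 0.10530891597931837
```

View pics/t2z.png

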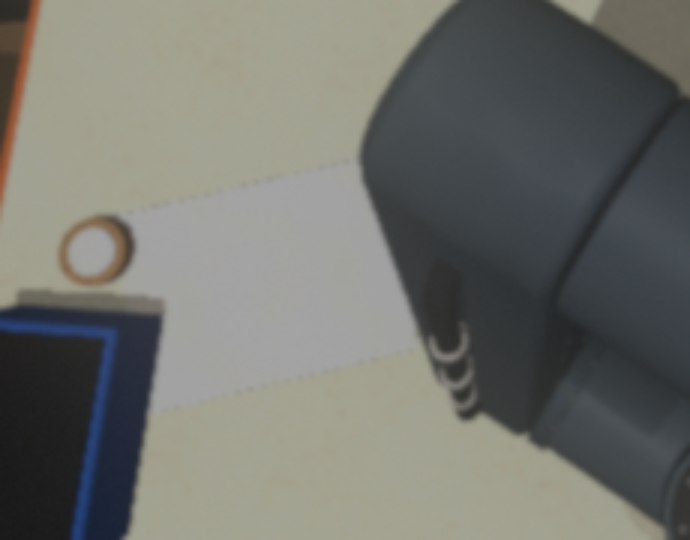

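No further spools: that object is a tape roll. Now I'll grip the T-handle.

```bash
python3 -c "
from h import *
to([.498,-.153,.116])"
```

```text
shift cm [-0.03 15.44  1.34] turn None
```

```bash
python3 -m jog '[[[0,3,1.3],0],[[0,7,1.3],0],[[0,11,1.3],0],[[0,14,1.3],0],[[0,15.3,1.3],0],[[0,15.3,1.3],0]]' 6 40; python3 -m jog '[[[0,0,0],0],[[0,0,0],0],[[0,0,0],0],[[0,0,0],0],[[0,0,0],0],[[0,0,0],0]]' 0 40; python3 -c "
from h import *
print(st()[1])"
```

```text
t: 2.9
tcp_pos: [0.4954, -0.1515, 0.1141]
tool_rot: [-0.033, 0.708, -0.705, 0.028]
force: [-0.2, 0.1, 0.6]
finger_gap: 0.703
t: 3.4
tcp_pos: [0.4986, -0.1529, 0.119]
tool_rot: [0.029, -0.706, 0.707, -0.031]
force: [-0.8, 1.2, 6.7]
finger_gap: 0.162
[ 0.49858905 -0.1529265   0.11895325]
```

```bash
python3 -m jog '[[[0,0,0],-0.1],[[0,0,0],-0.2],[[0,0,0],-0.3],[[0,0,0],-0.4],[[0,-0.05,0],-0.5],[[0,-0.1,0],-0.6],[[0,-0.15,0],-0.7],[[0,-0.2,0],-0.8],[[0,-0.25,0],-0.9],[[0,-0.3,0],-1.0],[[0,-0.35,0],-1.1],[[0,-0.4,0],-1.2],[[0,-0.4,0],-1.3],[[0,-0.4,0],-1.4],[[0,-0.4,0],-1.5],[[0,-0.4,0],-1.53],[[0,-0.4,0],-1.53],[[0,-0.4,0],-1.53]]'; python3 -c "
from h import *
s,p,Rm=st();print(p,Rm.round(3),s['ft_torque'])"
```

```text
t: 4.9
tcp_pos: [0.4982, -0.152, 0.1218]
tool_rot: [-0.51, 0.489, -0.49, 0.511]
force: [2.9, 4.7, 1.1]
finger_gap: 0.163
[ 0.49815952 -0.15195906  0.12179106] [[ 0.042  0.002  0.999]
 [-0.999  0.001  0.042]
 [-0.001 -1.     0.002]] [ 0.83808668 -0.17255888 -0.5423841 ]
```

Turned 1.5 rad. Next: release, then go to the bail bar.

```bash
python3 -m jog '[[[0,0,0],0],[[0,0,0],0],[[0,0,0],0],[[0,-3,0],0],[[0,-6,0],0],[[0,-6,0],0]]' 3.5 40; python3 -c "
from h import *
to([.418,-.159,.097],[.997,.073])"
```

```text
t: 5.4
tcp_pos: [0.5003, -0.1546, 0.1858]
tool_rot: [-0.511, 0.485, -0.492, 0.512]
force: [0.7, -0.7, 0.1]
finger_gap: 0.41
shift cm [ 0.01  8.82 -8.31] turn -0.028
```

```bash
python3 -m jog '[[[0,0,-4],-0.02],[[0,0,-8.2],-0.02],[[0,0,-8.2],-0.02],[[0,0,-8.2],-0.02]]'; python3 -c "
from h import *
s=snap('wrist','w3.png');to([.418,-.159,.097],[.997,.073])"
```

```text
t: 5.73
tcp_pos: [0.4125, -0.1555, 0.1809]
tool_rot: [0.516, -0.485, 0.483, -0.515]
force: [1.3, 0.6, 0.2]
finger_gap: 0.41
shift cm [0.25 8.43 0.3 ] turn -0.009
```

View pics/w3.png

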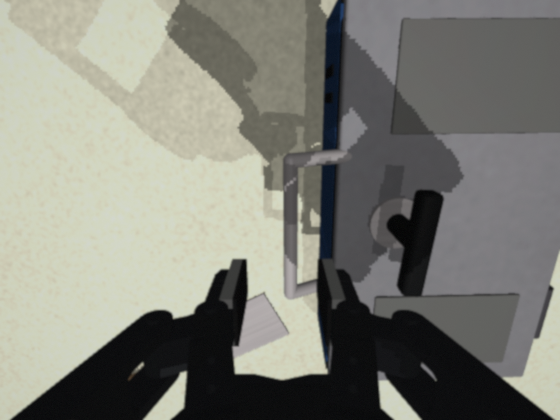

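The wrist view shows the handle turned along y, the bail bar at column 291 from rows 155 to 298, and the finger midline at about column 283. The computed offset fits that, so I'll lower and grip.

```bash
python3 -c "
from h import *
s=snap('wrist');print(onz(s,291,160,.121),onz(s,291,290,.121));to([.418,-.159,.097])"
python3 -m jog '[[[0.2,3,0.4],0],[[0.2,6,0.4],0],[[0.2,8.4,0.4],0],[[0.2,8.4,0.4],0],[[0.2,8.4,0.4],0]]'
python3 -m jog '[[[0,0,0],0],[[0,0,0],0],[[0,0,0],0],[[0,0,0],0],[[0,0,0],0]]' 0 30; python3 -c "
from h import *
s,p,Rm=st();print(p,Rm.round(3))
th=np.arange(0,1.8,.1)[:,None]
hx=np.array([.5426+.09*.9973,-.1498+.09*.073,.084]);ux=np.array([.9973,.073,0])
P=lambda t:hx+.2164*(-np.cos(t+.1158)*ux+np.sin(t+.1158)*np.array([0,0,1]))
P0=P(.035)
for t in np.arange(.1,1.76,.1): print(round(t,2),(Rm.T@(P(t)-P0)*100).round(2))
print(P0,Rm.T@(P(1.72)-P0)*100)"
```

```text
[ 0.41778968 -0.10846623  0.121     ] [ 0.42474248 -0.20392641  0.121     ]
shift cm [0.18 8.45 0.15] turn None
t: 6.25
tcp_pos: [0.4203, -0.1582, 0.0964]
tool_rot: [0.516, -0.484, 0.483, -0.516]
force: [-0.4, 0.3, 0.2]
finger_gap: 0.409
t: 6.67
tcp_pos: [0.4185, -0.1588, 0.0986]
tool_rot: [0.518, -0.483, 0.483, -0.516]
force: [-6.8, -5.4, 0.5]
finger_gap: 0.099
[ 0.41845334 -0.15877595  0.09862721] [[ 0.068 -0.002  0.998]
 [-0.998 -0.002  0.068]
 [ 0.002 -1.    -0.002]]
0.1 [ 0.   -1.38  0.25]
0.2 [ 0.   -3.47  0.82]
0.3 [ 0.   -5.49  1.59]
0.4 [-0.   -7.43  2.55]
0.5 [-0.01 -9.26  3.71]
0.6 [-1.000e-02 -1.096e+01  5.040e+00]
0.7 [ -0.02 -12.52   6.54]
0.8 [ -0.02 -13.93   8.18]
0.9 [ -0.03 -15.16   9.96]
1.0 [ -0.04 -16.21  11.85]
1.1 [ -0.05 -17.07  13.84]
1.2 [ -0.06 -17.72  15.9 ]
1.3 [ -0.07 -18.17  18.02]
1.4 [ -0.08 -18.4   20.17]
1.5 [ -0.09 -18.41  22.33]
1.6 [ -0.1  -18.21  24.48]
1.7 [ -0.11 -17.8   26.61]
[ 0.41899053 -0.15884792  0.11650958] [ -0.11724984 -17.68915231  27.02482405]
```

```bash
python3 -m jog '[[[0,-1.4,0.25],0],[[0,-3.5,0.8],0],[[0,-5.5,1.6],0],[[0,-7.4,2.55],0],[[0,-9.25,3.7],0],[[0,-11,5],0],[[0,-12.5,6.5],0],[[0,-13.9,8.2],0],[[0,-15.2,10],0],[[0,-16.2,11.85],0],[[0,-17.1,13.85],0],[[0,-17.7,15.9],0],[[-0.1,-18.2,18],0],[[-0.1,-18.4,20.2],0],[[-0.1,-18.4,22.3],0],[[-0.1,-18.2,24.5],0],[[-0.1,-17.8,26.6],0],[[-0.1,-17.7,27],0],[[-0.1,-17.7,27],0],[[-0.1,-17.7,27],0]]'
```

```text
t: 8.33
tcp_pos: [0.6912, -0.1393, 0.2773]
tool_rot: [-0.515, 0.481, -0.486, 0.518]
force: [4.5, 1.0, 6.3]
finger_gap: 0.097
```

Door up. Release, rise and look.

```bash
python3 -m jog '[[[0,0,0],0],[[0,0,0],0],[[0,0,0],0],[[0,-3.5,0],0],[[0,-7,0],0],[[0,-7,0],0]]' 4; python3 -c "
from h import *
a=snap('scene','s4.png')
to([.47,.26,.25])"
```

```text
t: 8.83
tcp_pos: [0.6914, -0.1409, 0.3521]
tool_rot: [-0.514, 0.479, -0.488, 0.517]
force: [0.5, -0.1, 1.3]
finger_gap: 0.468
shift cm [-41.43   9.61 -19.48] turn None
```

View pics/s4.png

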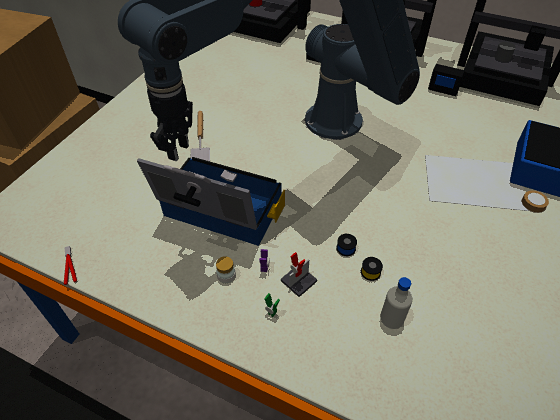

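The door is fully open and clear; blue sits at (347,244) and yellow at (372,268), unmoved. Next is a hover over the spools.

```bash
python3 -m jog '[[[-4,0,-1.5],0],[[-8,0,-3],0],[[-12,0,-5],0],[[-16,0,-7],0],[[-20,2,-8],0],[[-24,4,-9],0],[[-28,6,-10],0],[[-32,8,-11],0],[[-36,9.6,-12],0],[[-40,9.6,-12.5],0],[[-44,9.6,-13],0],[[-44,9.6,-13],0],[[-44,9.6,-13],0]]' 8.5 30
cat > sp.py <<'E'
import sys
from h import *
f=sys.argv[1];s=snap('wrist',f);_,p,Rm=st();print(p)
h=cv2.cvtColor(s['frame'],cv2.COLOR_RGB2HSV)
m=((h[:,:,2]<75)).astype('uint8')*255;m[300:]=0
for c in cv2.findContours(m,cv2.RETR_EXTERNAL,cv2.CHAIN_APPROX_NONE)[0]:
    if cv2.contourArea(c)>300:
        (u,v),(a,b),_=cv2.fitEllipse(c);hc=h[int(v)-0:int(v)+1,int(u)]
        print((round(u),round(v)),round(a),round(b),onz(s,u,v,.034).round(4))
E
python3 sp.py w5.png
```

```text
t: 9.97
tcp_pos: [0.5275, 0.2948, 0.2464]
tool_rot: [0.518, -0.483, 0.481, -0.516]
force: [-0.7, 0.4, 0.7]
finger_gap: 0.995
[0.52853867 0.29249247 0.24672195]
(173, 288) 27 50 [0.397 0.143 0.034]
(387, 277) 50 67 [0.6685 0.1789 0.034 ]
(276, 220) 44 50 [0.5233 0.2456 0.034 ]
(322, 152) 48 51 [0.5686 0.3287 0.034 ]
(509, 59) 39 53 [0.7479 0.4359 0.034 ]
(438, 72) 60 81 [0.6786 0.4189 0.034 ]
```

View pics/w5.png

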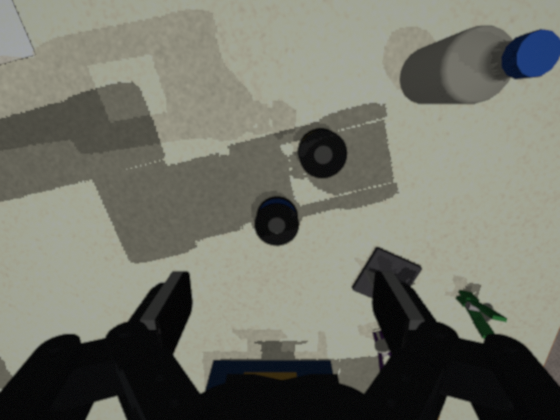

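The wrist view shows blue at (277,221), yellow at (322,152) and the bottle at (450,65), clear of the fingers. I'll pick blue.

```bash
python3 -c "
from h import *
to([.5235,.2435,.005])"
```

```text
shift cm [ 4.82 24.18 -0.76] turn None
```

```bash
python3 -m jog '[[[2.5,3,-0.8],0],[[4.8,6,-0.8],0],[[4.8,10,-0.8],0],[[4.8,14,-0.8],0],[[4.8,17.5,-0.8],0],[[4.8,20.5,-0.8],0],[[4.8,22.5,-0.8],0],[[4.8,24,-0.8],0],[[4.8,24,-0.8],0],[[4.8,24,-0.8],0]]' 8.5 30; python3 -m jog '[[[0,0,0],0],[[0,0,0],0],[[0,0,0],0],[[0,0,0],0],[[0,0,0],0]]' 0 30; python3 -m jog '[[[0,-2,0],0],[[0,-5,0],0],[[0,-9,0],0],[[0,-13,0],0],[[0,-15,0],0],[[0,-15,0],0]]'; python3 -c "
from h import *
c=np.array([.5426,-.1498]);Rb=np.array([[.9973,-.073],[.073,.9973]])
for b in([0.005,.085],[0.005,-.085]):
  g=c+Rb@b;print(g);to([*g,.016])"
```

```text
t: 10.85
tcp_pos: [0.5252, 0.2409, 0.0075]
tool_rot: [0.517, -0.484, 0.483, -0.515]
force: [0.9, -0.7, 0.4]
finger_gap: 0.993
t: 11.27
tcp_pos: [0.5266, 0.2426, 0.01]
tool_rot: [-0.516, 0.483, -0.484, 0.517]
force: [-0.7, -2.2, 6.5]
finger_gap: 0.619
t: 11.77
tcp_pos: [0.5295, 0.2439, 0.1644]
tool_rot: [-0.512, 0.481, -0.486, 0.52]
force: [0.4, 0.5, -0.3]
finger_gap: 0.623
[ 0.5413815 -0.0646645]
shift cm [30.9  14.76 -1.02] turn None
[ 0.5537915 -0.2342055]
shift cm [47.9  14.72 -0.9 ] turn None
```

```bash
python3 -m jog '[[[4,0,0],0],[[8,0,0],0],[[12,0,-0.2],0],[[16,0,-0.3],0],[[20,0,-0.4],0],[[24,0,-0.5],0],[[28,0,-0.6],0],[[32,0,-0.7],0],[[36,0,-0.8],0],[[40,0,-0.9],0],[[44,0,-0.9],0],[[47.5,0,-0.9],0],[[47.9,0,-0.9],0],[[47.9,0,-0.9],0],[[47.9,4,-0.9],0],[[47.9,8,-0.9],0],[[47.9,11.5,-0.9],0],[[47.9,13.5,-0.9],0],[[47.9,14.7,-0.9],0],[[47.9,14.9,-0.9],0]]'; python3 -m jog '[[[0,0,0],0],[[0,0,0],0]]'; python3 -c "
from h import *
print(st()[1]);to([.5538,-.2342,.016])"
```

```text
t: 13.43
tcp_pos: [0.5448, -0.2323, 0.0095]
tool_rot: [0.517, -0.486, 0.48, -0.516]
force: [-8.6, 3.8, 22.6]
finger_gap: 0.623
t: 13.6
tcp_pos: [0.5467, -0.2332, 0.0096]
tool_rot: [0.517, -0.484, 0.482, -0.516]
force: [-2.1, 2.3, 1.8]
finger_gap: 0.62
[ 0.54668159 -0.23319997  0.00964018]
shift cm [ 0.15 -0.64  0.7 ] turn None
```

```bash
python3 -m jog '[[[0,0,0],0],[[0,0,0],0],[[0,0,0],0],[[0,-3,0],0],[[0,-6,0],0],[[0,-10,0],0],[[0,-14,0],0],[[0,-17,0],0],[[0,-17,0],0]]' 7.3 30;  python3 -c "
from h import *
print(st()[1]);to([.568,.3275,.17]);to([.568,.3275,.004])"
```

```text
t: 14.35
tcp_pos: [0.5522, -0.2384, 0.1866]
tool_rot: [-0.515, 0.478, -0.489, 0.517]
force: [0.7, -0.3, -0.2]
finger_gap: 0.858
[ 0.55223978 -0.23844011  0.18659122]
shift cm [-56.38   1.21   5.24] turn None
shift cm [-56.54  17.81   5.04] turn None
```

```bash
python3 -m jog '[[[-4,0,0],0],[[-8,0,0.5],0],[[-12,0,1],0],[[-16,0,1.5],0],[[-20,0,2],0],[[-24,0,2.5],0],[[-28,0,3],0],[[-32,0,3.5],0],[[-36,0,4],0],[[-40,0,4.5],0],[[-44,0,5],0],[[-48,0,5],0],[[-52,0,5],0],[[-54,0,5],0],[[-54,0,5],0],[[-54,0,5],0],[[-54,0,5],0]]' 8.5 30;  python3 sp.py w6.png; python3 -c "
from h import *
to([.568,.3275,.004])"
```

```text
t: 15.77
tcp_pos: [0.5626, 0.3055, 0.1787]
tool_rot: [0.516, -0.483, 0.483, -0.516]
force: [0.5, -0.2, 0.2]
finger_gap: 0.995
[0.56279044 0.30493473 0.17882738]
(383, 288) 29 71 [0.6741 0.2126 0.034 ]
(173, 288) 28 50 [0.4561 0.1991 0.034 ]
(291, 171) 58 62 [0.5693 0.3295 0.034 ]
(435, 72) 75 105 [0.6826 0.4203 0.034 ]
(529, 56) 57 81 [0.7567 0.4373 0.034 ]
shift cm [-2.23 17.48  0.68] turn None
```

```bash
python3 -m jog '[[[-2.4,3,0.8],0],[[-2.4,6,0.8],0],[[-2.4,9.5,0.8],0],[[-2.4,12.5,0.8],0],[[-2.4,15,0.8],0],[[-2.4,16.7,0.8],0],[[-2.4,17.4,0.8],0],[[-2.4,17.4,0.8],0]]' 8.5 30; python3 -m jog '[[[0,0,0],0],[[0,0,0],0],[[0,0,0],0],[[0,0,0],0],[[0,0,0],0]]' 0 30; python3 -m jog '[[[0,-2,0],0],[[0,-5,0],0],[[0,-9,0],0],[[0,-13,0],0],[[0,-15,0],0],[[0,-15,0],0],[[0,-15,0],0]]'; python3 -c "
from h import *
to([.5414,-.0647,.012])"
```

```text
t: 16.48
tcp_pos: [0.5685, 0.3286, 0.0033]
tool_rot: [0.517, -0.485, 0.483, -0.514]
force: [-1.3, -0.7, -0.2]
finger_gap: 0.997
t: 16.9
tcp_pos: [0.5707, 0.331, 0.0074]
tool_rot: [-0.515, 0.483, -0.484, 0.517]
force: [1.4, -1.6, 5.9]
finger_gap: 0.619
t: 17.48
tcp_pos: [0.5699, 0.3311, 0.1573]
tool_rot: [-0.515, 0.483, -0.484, 0.517]
force: [-0.9, 0.0, -0.6]
finger_gap: 0.619
shift cm [39.33 14.46 -5.47] turn None
```

```bash
python3 -m jog '[[[4,-1,-0.6],0],[[8,-1,-1.2],0],[[12,-1,-1.8],0],[[16,-1,-2.4],0],[[20,-1,-3],0],[[24,-1,-3.6],0],[[28,-1,-4.2],0],[[32,-1,-4.8],0],[[36,-1,-5.4],0],[[39.3,-1,-5.4],0],[[39.3,-1,-5.4],0],[[39.3,-1,-5.4],0],[[39.3,3,-5.4],0],[[39.3,7,-5.4],0],[[39.3,11,-5.4],0],[[39.3,13,-5.4],0],[[39.3,14,-5.4],0],[[39.3,14.5,-5.4],0],[[39.3,14.5,-5.4],0],[[39.3,14.5,-5.4],0]]'; python3 -m jog '[[[0,0,0],0],[[0,0,0],0],[[0,0,0],0],[[0,0,0],0],[[0,-3,0],0],[[0,-6,0],0],[[0,-10,0],0],[[0,-14,0],0],[[0,-17,0],0],[[-6,-17,-4],0],[[-10,-17,-4],0],[[-10,-17,-4],0]]' 7.3 30;  python3 -c "
from h import *
snap('wrist','w7.png');print(st()[1]);a=snap('top','t7.png');b=snap('scene','s7.png')
i=cv2.imread('pics/w7.png');j=cv2.imread('pics/t7.png')[110:310,180:400];k=cv2.imread('pics/s7.png')[130:330,150:430]
cv2.imwrite('pics/m7.png',np.hstack([cv2.resize(i,(400,300)),cv2.resize((255*(j/255.)**.6).astype('uint8'),(330,300))]))"
```

```text
t: 19.15
tcp_pos: [0.5392, -0.063, 0.0107]
tool_rot: [0.517, -0.484, 0.482, -0.516]
force: [-2.3, 0.7, 3.4]
finger_gap: 0.623
t: 20.15
tcp_pos: [0.4923, 0.0342, 0.181]
tool_rot: [-0.516, 0.484, -0.483, 0.516]
force: [-0.7, -0.3, 0.4]
finger_gap: 0.853
[0.48993764 0.03767178 0.18054703]
```

View pics/m7.png

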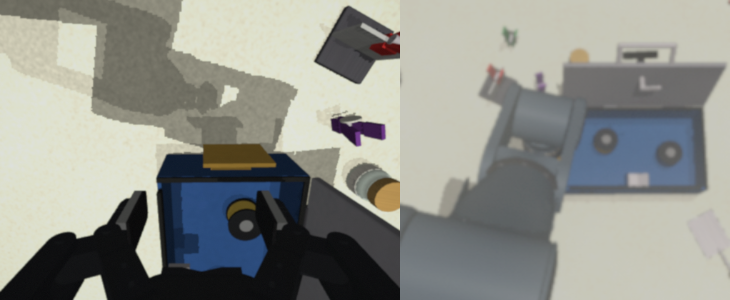

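Both spools lie flat in the tub: yellow at (605,138) and blue at (668,152) in the right half, clear of the keeper at (637,180). Now the door: back to the bail.

```bash
python3 -c "
from h import *
to([.691,-.140,.36],[.997,.073])"
```

```text
shift cm [ 18.67 -17.95  18.51] turn -0.005
```

```bash
python3 -m jog '[[[0,-4,0],0],[[0,-8,0],0],[[0,-12,0],0],[[0,-16,0],0],[[3,-18,3],0],[[5.8,-18,5.8],0],[[8.6,-18,8.6],0],[[11.4,-18,11.4],0],[[14.2,-18,14.2],0],[[17,-18,17],0],[[18.7,-18,18.5],0],[[18.7,-18,18.5],0],[[18.7,-18,18.5],0]]' 4 30; python3 -c "
from h import *
s=snap('wrist','w8.png');to([.691,-.140,.276])"
```

```text
t: 21.38
tcp_pos: [0.6918, -0.1452, 0.3586]
tool_rot: [0.516, -0.485, 0.484, -0.515]
force: [-0.6, 0.1, 0.1]
finger_gap: 0.466
shift cm [-0.37  8.32  0.03] turn None
```

View pics/w8.png

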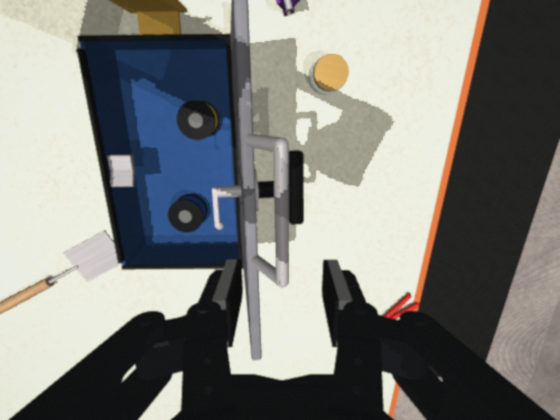

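The bar is at column 281, between the open fingers, and both spools (195,118) and (187,213) are clear of the pawl. I'll grip and swing the door down.

```bash
python3 -m jog '[[[-0.3,4,0],0],[[-0.3,7,0],0],[[-0.3,8.3,0],0],[[-0.3,8.3,0],0],[[-0.3,8.3,0],0]]' 4 30; python3 -m jog '[[[0,0,0],0],[[0,0,0],0],[[0,0,0],0],[[0,0,0],0],[[0,0,0],0]]' 0 30; python3 -c "
from h import *
s,p,Rm=st();print(p,Rm.round(3))"
```

```text
t: 21.85
tcp_pos: [0.6904, -0.1387, 0.2774]
tool_rot: [0.516, -0.484, 0.483, -0.516]
force: [-0.3, 0.0, 0.5]
finger_gap: 0.465
t: 22.27
tcp_pos: [0.692, -0.1396, 0.2797]
tool_rot: [-0.515, 0.482, -0.485, 0.517]
force: [-1.7, 0.2, 6.3]
finger_gap: 0.099
[ 0.69197302 -0.13957675  0.27974981] [[ 0.065  0.004  0.998]
 [-0.998 -0.001  0.065]
 [ 0.001 -1.     0.004]]
```

```bash
python3 -m jog '[[[0,-0.5,-2.5],0],[[0,-0.7,-4.7],0],[[0,-0.7,-6.85],0],[[0,-0.5,-9],0],[[0.05,0,-11.1],0],[[0.05,0.6,-13.2],0],[[0.05,1.5,-15.15],0],[[0.1,2.5,-17.05],0],[[0.1,3.75,-18.8],0],[[0.1,5.2,-20.5],0],[[0.1,6.75,-22],0],[[0.1,8.45,-23.3],0],[[0.1,10.3,-24.45],0],[[0.1,12.2,-25.4],0],[[0.1,14.2,-26.2],0],[[0.1,16.3,-26.75],0],[[0.1,17.6,-27],0],[[0.1,17.8,-27],0],[[0.1,17.9,-27],0],[[0.1,17.9,-27],0]]'
```

```text
t: 23.93
tcp_pos: [0.4189, -0.1591, 0.0979]
tool_rot: [0.518, -0.484, 0.481, -0.515]
force: [-11.3, -9.0, 1.0]
finger_gap: 0.105
```

```bash
python3 -m jog '[[[0,0,0],0],[[0,0,0],0],[[0,0,0],0],[[0,-4,0],0],[[0,-7.5,0],0],[[0,-8.5,4],0],[[0,-8.5,8],0],[[0,-8.5,8],0],[[0,-8.5,8],0]]' 3.8 40; python3 -c "
from h import *
s=snap('wrist','w9.png');to([.4985,-.1525,.116],[.999,.04])"
```

```text
t: 24.68
tcp_pos: [0.5039, -0.1528, 0.1839]
tool_rot: [-0.516, 0.482, -0.484, 0.517]
force: [-1.4, 0.4, -1.0]
finger_gap: 0.445
shift cm [ 0.01  6.71 -0.31] turn 0.026
```

View pics/w9.png

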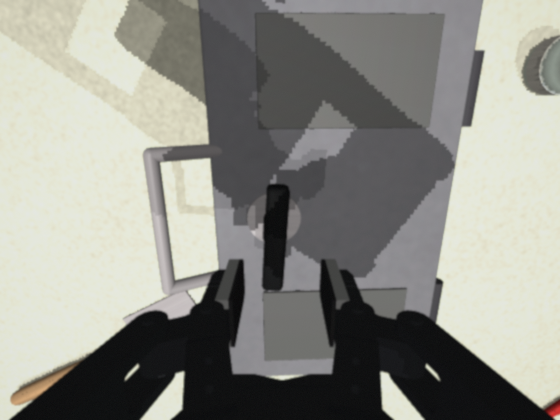

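The door is shut, with the T-bar at (277,237) along y and between the fingers. I'll grip and turn clockwise.

```bash
python3 -m jog '[[[0,3,-0.4],0.026],[[0,5.5,-0.4],0.026],[[0,6.6,-0.4],0.026],[[0,6.6,-0.4],0.026],[[0,6.6,-0.4],0.026]]'; python3 -m jog '[[[0,0,0],0],[[0,0,0],0],[[0,0,0],0],[[0,0,0],0],[[0,0,0],0]]' 0 50; python3 -m jog '[[[0,0.1,0],0.1],[[0,0.2,0],0.2],[[0,0.3,0],0.3],[[0,0.3,0],0.4],[[0,0.3,0],0.5],[[0,0.4,0],0.6],[[0,0.4,0],0.7],[[0,0.5,0],0.8],[[0,0.5,0],0.9],[[0,0.6,0],1.0],[[0,0.6,0],1.1],[[0,0.6,0],1.2],[[0,0.7,0],1.3],[[0,0.7,0],1.4],[[0,0.7,0],1.5],[[0,0.7,0],1.56],[[0,0.7,0],1.56],[[0,0.7,0],1.56]]';python3 -c "
from h import *
s,p,Rm=st();print(p,Rm.round(3),s['ft_torque'])"
```

```text
t: 25.15
tcp_pos: [0.4959, -0.1525, 0.1166]
tool_rot: [0.51, -0.491, 0.489, -0.509]
force: [0.3, -0.1, 0.8]
finger_gap: 0.445
t: 25.57
tcp_pos: [0.4987, -0.1534, 0.1181]
tool_rot: [-0.509, 0.489, -0.491, 0.51]
force: [3.8, 1.2, -0.6]
finger_gap: 0.165
t: 27.07
tcp_pos: [0.497, -0.1532, 0.113]
tool_rot: [0.019, -0.706, 0.708, -0.019]
force: [-4.1, 2.3, 18.0]
finger_gap: 0.165
[ 0.49704809 -0.15321006  0.11300177] [[-0.999 -0.     0.053]
 [-0.053 -0.002 -0.999]
 [ 0.    -1.     0.002]] [0.20770052 0.61185285 0.45313505]
```

```bash
python3 -m jog '[[[0,-0.5,0],0],[[0,-0.5,0],0],[[0,-0.5,0],0],[[0,-0.5,0],0],[[0,-5,0],0],[[0,-9,0],0],[[0,-12,0],0],[[0,-12,0],0]]' 5 40; python3 -c "
from h import *
s=snap('wrist','w10.png')
T1=onz(s,297,160,.142)
h=cv2.cvtColor(s['frame'],cv2.COLOR_RGB2HSV)
m=(h[:,:,2]<35).astype('uint8')*255;m[255:]=0
for c in cv2.findContours(m,0,2)[0]:
  if cv2.contourArea(c)>300:
    r=cv2.minAreaRect(c);b=cv2.boxPoints(r);Q=np.array([onz(s,*q,.142) for q in b]);e=sorted([(np.linalg.norm(Q[1]-Q[0]),tuple(Q[1]-Q[0])),(np.linalg.norm(Q[2]-Q[1]),tuple(Q[2]-Q[1]))])[-1]
    print(r,Q.mean(0),e[0],np.arctan(e[1][1]/e[1][0]))
to([.60,.17,.26])
"
```

```text
t: 27.73
tcp_pos: [0.5013, -0.1551, 0.236]
tool_rot: [0.014, -0.705, 0.709, -0.021]
force: [0.4, -0.9, -0.0]
finger_gap: 0.583
((278.00091552734375, 213.53028869628906), (81.32630920410156, 16.204681396484375), 88.26429748535156) [ 0.5003478  -0.15225657  0.142     ] 0.0676651285506045 0.08249449737652044
shift cm [-11.66  -2.73 -31.87] turn None
```

View pics/w10.png

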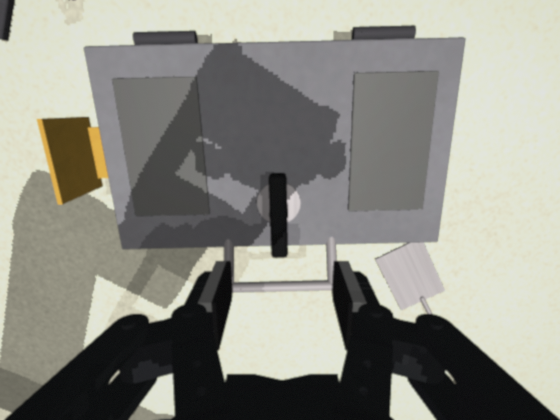

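The door is tight: the T-bar lies along box x at angle 0.082 against box yaw 0.073, so t is about 0. Now the red clip.

```bash
python3 -c "
from h import *
to([.69,.155,.25])"; python3 -m jog '[[[-2,0,-3],0],[[-4,-0.5,-6],0.1],[[-6,-1,-9],0.2],[[-8,-1.3,-12],0.3],[[-10,-1.3,-15],0.42],[[-12,-1.3,-18],0.42],[[-14,-1.3,-21],0.42],[[-16,-1.3,-24],0.42],[[-18,-1.3,-27],0.42],[[-20,-1.3,-30],0.42],[[-20.4,-1.3,-31.5],0.42],[[-20.4,-1.3,-31.5],0.42],[[-20.4,-1.3,-31.5],0.42]]' 6 30; python3 -c "
from h import *
s=snap('wrist','w11.png');_,p,Rm=st();print(p,Rm.round(3))"
```

```text
shift cm [-20.57  -1.66 -29.93] turn None
t: 28.87
tcp_pos: [0.6843, 0.1721, 0.2408]
tool_rot: [-0.128, -0.694, 0.696, 0.131]
force: [0.3, -0.7, -1.0]
finger_gap: 0.705
[0.68428041 0.17103984 0.24138758] [[-0.932 -0.004 -0.362]
 [ 0.362 -0.001 -0.932]
 [ 0.003 -1.     0.003]]
```

View pics/w11.png

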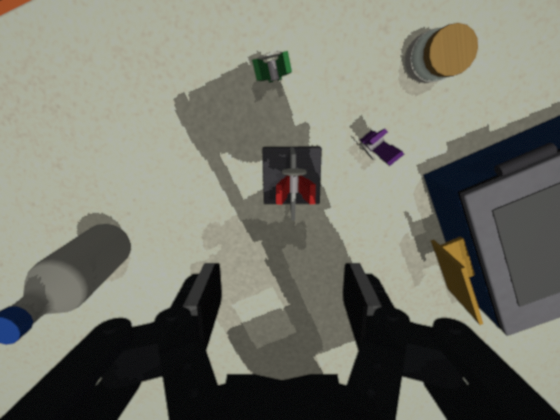

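The view shows the stand base at (263-321, 146-204), squared up with the image, and red handles on both sides of the plate at column 294. The jaw direction is right.

```bash
cat > cl.py <<'E'
from h import *
s=snap('wrist','w12.png');_,p,Rm=st()
f=s['frame'].astype(int);m=((f[:,:,0]>90)&(f[:,:,1]<50)&(f[:,:,2]<60)).astype('uint8')*255;m[330:]=0
n,l,stt,cc=cv2.connectedComponentsWithStats(m)
for i in range(1,n):
    if stt[i,4]>15: print(stt[i],cc[i].round(1))
v,u=np.nonzero(m)
q=[onz(s,(u.min()+u.max())/2,v.min(),.114),onz(s,(u.min()+u.max())/2,v.max()+1,.114)]
print('handle-top',q,'mid',(q[0]+q[1])/2)
print('width at .114',np.linalg.norm(onz(s,u.min(),190,.114)-onz(s,u.max()+1,190,.114)))
if len(__import__('sys').argv)<2:
    c=[onz(s,a,b,.01) for a,b in((263,146),(321.5,147),(321.5,203.5),(263.5,204))];print('base',sum(c)/4,np.linalg.norm(c[0]-c[1]),np.linalg.norm(c[0]-c[3]),(c[0]-c[1])/.07)
x=proj(s,[p+Rm@np.array([0,-.019,0])]);print('tcp',p,'graspp px',x)
cv2.imwrite('pics/w12z.png',cv2.resize(s['frame'][120:240,220:370,::-1],None,fx=4,fy=4,interpolation=cv2.INTER_CUBIC))
E
python3 cl.py
```

```text
[275 186   7  18 107] [278.  195.5]
[308 186   7  18  94] [310.7 195.2]
handle-top [array([0.69819516, 0.15401281, 0.114     ]), array([0.67688913, 0.16197231, 0.114     ])] mid [0.68754214 0.15799256 0.114     ]
width at .114 0.03509186483357149
base [0.67837661 0.15966232 0.01      ] 0.06802977664068384 0.0706722293841164 [0.36725995 0.89978899 0.        ]
tcp [0.68449095 0.17038697 0.24201175] graspp px [[284.05003973 294.50713559]]
```

View pics/w12z.png

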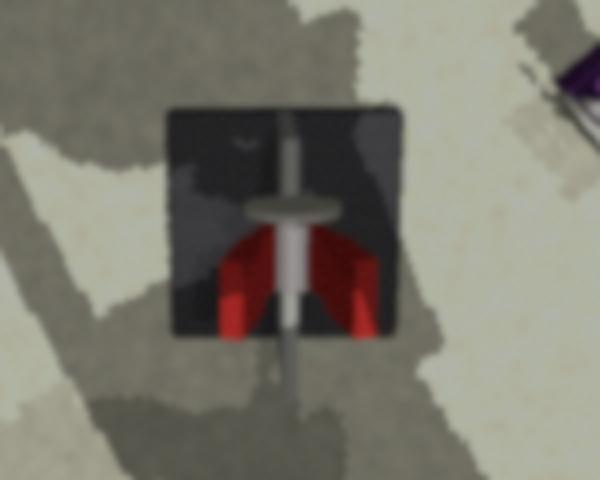

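The crop shows the clip centred on the plate, the white disc toward +x (image up), and the handle tops (bright red) at crop rows 288-340.

```bash
python3 -c "
from h import *
s=snap('wrist')
a=onz(s,294.7,192,.114);b=onz(s,294.7,204.5,.114);print(a,b,np.linalg.norm(a-b))
print('disc',onz(s,293.3,172.5,.07), onz(s,293.3,172.5,.075))
for z in (.114,):print(onz(s,275,198,z),onz(s,314.5,198,z))
to([.683,.1588,.085],[.36,.933])"
```

```text
[0.68732203 0.15737379 0.114     ] [0.67650146 0.16142741 0.114     ] 0.011554945310006637
disc [0.69482066 0.15417539 0.07      ] [0.69587396 0.15397172 0.075     ]
[0.68851016 0.1755751  0.114     ] [0.67578323 0.14295102 0.114     ]
shift cm [-0.28 15.75  1.09] turn -0.003
```

```bash
python3 -c "
from h import *
to([.681,.159,.085])"; python3 -m jog '[[[-0.15,4,1.1],0],[[-0.15,8,1.1],0],[[-0.15,11,1.1],0],[[-0.15,13.5,1.1],0],[[-0.15,15,1.1],0],[[-0.15,15.7,1.1],0],[[-0.15,15.7,1.1],0],[[-0.15,15.7,1.1],0]]' 4.7 25; python3 cl.py x;python3 -c "
from h import *
to([.681,.159,.085])"
```

```text
shift cm [-0.08 15.76  1.14] turn None
t: 29.68
tcp_pos: [0.6835, 0.16, 0.087]
tool_rot: [0.131, 0.695, -0.695, -0.13]
force: [-0.0, 0.4, -0.4]
finger_gap: 0.551
[313 283  12  12 104] [318.4 287.8]
handle-top [array([0.69343809, 0.15584142, 0.114     ]), array([0.68805067, 0.15793185, 0.114     ])] mid [0.69074438 0.15688664 0.114     ]
width at .114 0.030850058486236794
tcp [0.68411471 0.16028583 0.08787659] graspp px [[281.75144957 294.74455358]]
shift cm [0.24 0.29 0.23] turn None
```

View pics/w12.png

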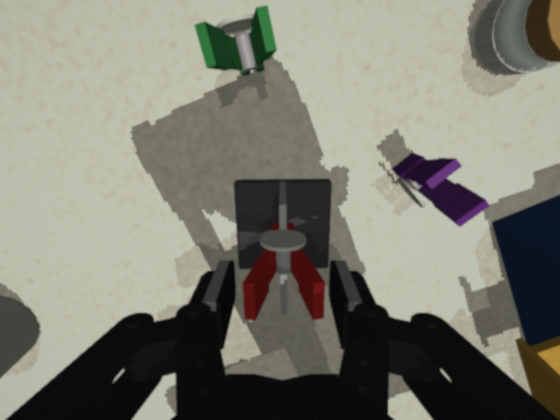

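The clip handles are centred between the fingers, red at columns 245-323. Squeeze and lift.

```bash
python3 -m jog '[[[0.1,0.2,0.1],0],[[0.1,0.2,0.1],0],[[0.1,0.2,0.1],0],[[0.1,0.2,0.1],0],[[0.1,0.2,0.1],0],[[0.1,0.2,0.1],0],[[0.1,0.2,0.1],0]]' 0 25; python3 -c "
from h import *
s,p,Rm=st();print(p,s['finger_gap'])"; python3 -m jog '[[[0.1,-0.5,0.1],0],[[0.1,-1.5,0.1],0],[[0.1,-3,0.1],0],[[0.1,-5,0.1],0],[[0.1,-8,0.1],0],[[0.1,-11.5,0.1],0],[[0.1,-12.5,0.1],0],[[0.1,-12.5,0.1],0],[[0.1,-12.5,0.1],0]]'; python3 -c "
from h import *
s=snap('wrist','w13.png');q,p,Rm=st();print(p,q['finger_gap'],Rm.round(3))
c=np.array([.5426,-.1498]);Rb=np.array([[.9973,-.073],[.073,.9973]]);g=c+Rb@[0,.185];print(g)
to([*g,.26],[-.073,.9973])"
```

```text
t: 30.32
tcp_pos: [0.6837, 0.1599, 0.0878]
tool_rot: [0.132, 0.695, -0.695, -0.128]
force: [-1.4, -1.9, 7.1]
finger_gap: 0.17
[0.68369666 0.15988024 0.08782067] 0.16956034596499986
t: 31.07
tcp_pos: [0.6802, 0.1599, 0.2099]
tool_rot: [0.13, 0.695, -0.695, -0.13]
force: [-0.8, 0.3, 0.2]
finger_gap: 0.172
[0.67927935 0.15977723 0.20817351] 0.1734257980517678 [[-0.932 -0.002 -0.362]
 [ 0.362 -0.    -0.932]
 [ 0.002 -1.     0.001]]
[0.529095  0.0347005]
shift cm [ 9.49 -5.14 17.1 ] turn -0.443
```

The picture viewer limit is reached, so I'll continue by numbers. Gap is 14.6 mm, so the handles are held. Hover over the tab and measure the yellow edge and the red clip by mask.

```bash
python3 -m jog '[[[0.5,-1,1],-0.05],[[1.5,-1.5,3],-0.1],[[3,-1.5,6],-0.2],[[4.5,-1.5,9],-0.3],[[6.5,-1.5,12],-0.4],[[8.5,-1.5,15],-0.443],[[9.5,-1.5,17.1],-0.443],[[9.5,-1.5,17.1],-0.443],[[9.5,-1.5,17.1],-0.443]]'
cat > tb.py <<'E'
from h import *
s=snap('wrist','w14.png');q,p,Rm=st();print(p,q['finger_gap'],Rm[:,2].round(3))
h=cv2.cvtColor(s['frame'],cv2.COLOR_RGB2HSV)
m=cv2.inRange(h,(15,140,50),(32,255,255))
n,l,stt,cc=cv2.connectedComponentsWithStats(m)
for i in range(1,n):
    if stt[i,4]>60:
        print('yellow',stt[i],cc[i].round(1))
        c=cv2.findContours((l==i).astype('uint8'),0,1)[0][0]
        r=cv2.approxPolyDP(c,4,True)[:,0];print(r.tolist())
f=s['frame'].astype(int);m=((f[:,:,0]>60)&(f[:,:,1]<40)&(f[:,:,2]<45)).astype('uint8')*255
n,l,stt,cc=cv2.connectedComponentsWithStats(m)
for i in range(1,n):
    if stt[i,4]>20: print('red',stt[i],cc[i].round(1))
Rb=np.array([[.9973,-.073,0],[.073,.9973,0],[0,0,1]]);C=np.array([.5426,-.1498,0])
print('expected tab top corners px',proj(s,[C+Rb@[x,y,.12] for x in(-.035,.035) for y in(.183,.187)]).round(1).tolist())
print('tab inner bottom',proj(s,[C+Rb@[x,.183,.065] for x in(-.035,.035)]).round(1).tolist())
print('clip axis px @ jaw tips, pivot, handles',proj(s,[p+[0,0,z] for z in(-.045,-.018,.014)]).round(1).tolist())
g=C+Rb@[0,.185,.147];to(g,[-.073,.9973])
E
python3 tb.py
```

```text
t: 31.87
tcp_pos: [0.5281, 0.0343, 0.2227]
tool_rot: [-0.026, 0.707, -0.706, 0.024]
force: [0.1, -0.2, -0.7]
finger_gap: 0.167
[0.52956765 0.03469557 0.22307495] 0.17218084180726909 [ 0.072 -0.997 -0.001]
yellow [ 280  155   33   73 1642] [295.2 188.7]
[[281, 155], [282, 227], [285, 212], [311, 212], [312, 165], [284, 165]]
red [264 224   8   9  53] [267.2 227.6]
red [295 225   8   5  31] [298.4 226.8]
red [264 246  13  74 746] [270.3 283.3]
red [289 249  12  71 677] [294.2 283.9]
expected tab top corners px [[284.6, 247.2], [279.9, 247.2], [284.6, 165.2], [279.5, 165.2]]
tab inner bottom [[284.3, 223.7], [284.2, 154.3]]
clip axis px @ jaw tips, pivot, handles [[282.2, 236.0], [282.2, 255.2], [282.1, 286.7]]
shift cm [0.03 7.61 0.  ] turn -0.001
```

The tab edge at columns 280-284 matches the prediction (279.7-284.6). The open jaws, at columns 272 and 295, straddle it. Descending.

```bash
python3 -m jog '[[[0,2,0],0],[[0,4,0],0],[[0,5,0],0],[[0,6,0],0],[[0,7,0],0],[[0,7.5,0],0],[[0,7.7,0],0],[[0,7.7,0],0],[[0,7.7,0],0]]'; python3 tb.py | tail -4
```

```text
t: 32.67
tcp_pos: [0.5305, 0.0347, 0.1477]
tool_rot: [0.025, -0.707, 0.707, -0.026]
force: [-0.6, -0.1, -0.3]
finger_gap: 0.168
expected tab top corners px [[285.7, 302.7], [279.3, 302.7], [286.1, 194.9], [278.9, 194.9]]
tab inner bottom [[284.9, 261.4], [285.1, 174.2]]
clip axis px @ jaw tips, pivot, handles [[282.7, 238.1], [282.8, 257.4], [283.0, 288.9]]
shift cm [ 0.15  0.09 -0.02] turn -0.0
```

```bash
python3 -m jog '[[[0.1,0.1,0],0],[[0.1,0.2,0],0],[[0.1,0.2,0],0],[[0.1,0.2,0],0]]';python3 -m jog '[[[0,0.1,0],0],[[0,0.2,0],0],[[0,0.2,0],0],[[0,0.2,0],0]]'
```

```text
t: 33.05
tcp_pos: [0.529, 0.0346, 0.1455]
tool_rot: [0.026, -0.707, 0.707, -0.026]
force: [-0.6, -0.3, -1.1]
finger_gap: 0.175
t: 33.38
tcp_pos: [0.529, 0.0347, 0.1432]
tool_rot: [-0.026, 0.707, -0.707, 0.026]
force: [0.3, 0.3, -0.2]
finger_gap: 0.171
```

```bash
python3 -m jog '[[[0,0.1,0],0],[[0,0.15,0],0],[[0,0.15,0],0],[[0,0.15,0],0]]'; python3 -m jog '[[[0,0,0],0],[[0,0,0],0],[[0,0,0],0],[[0,0,0],0],[[0,0,0],0],[[0,0,0],0],[[0,0,0],0]]' 4.5
```

```text
t: 33.72
tcp_pos: [0.5292, 0.0347, 0.1428]
tool_rot: [0.026, -0.707, 0.707, -0.026]
force: [-1.5, -0.2, 6.6]
finger_gap: 0.173
t: 34.3
tcp_pos: [0.529, 0.0346, 0.1417]
tool_rot: [0.026, -0.707, 0.707, -0.026]
force: [-0.4, 0.5, -0.0]
finger_gap: 0.528
```

Contact was felt at 6.6 N, so the pin is on the edge and the clip is released. Rise and check.

```bash
python3 -m jog '[[[0,-3,0],0],[[0,-6,0],0],[[0,-9,0],0],[[0,-11,0],0],[[0,-11,0],0],[[0,-11,0],0]]'; python3 tb.py; python3 -c "
from h import *
Rb=np.array([[.9973,-.073,0],[.073,.9973,0],[0,0,1]]);C=np.array([.5426,-.1498,0])
s=snap('wrist')
print('pred handle top',proj(s,[C+Rb@[x,.185+y,.169] for x in(-.009,.009) for y in(-.018,.018)]).round(1).tolist())
for n in('scene','top'):
  s=snap(n,n+'15.png');f=s['frame'].astype(int);m=((f[:,:,0]>60)&(f[:,:,1]<.45*f[:,:,0])&(f[:,:,2]<.45*f[:,:,0])).astype('uint8')*255
  k,l,stt,cc=cv2.connectedComponentsWithStats(m)
  print(n,[(stt[i,4],cc[i].round(1).tolist()) for i in range(1,k) if 8<stt[i,4]<300],'pred',proj(s,[C+Rb@[0,.185,.157]]))
"
```

```text
t: 34.8
tcp_pos: [0.5296, 0.0346, 0.253]
tool_rot: [0.025, -0.706, 0.707, -0.027]
force: [-0.5, 0.2, -0.3]
finger_gap: 0.527
[0.52857998 0.03470819 0.25159434] 0.5315206895858001 [ 0.073 -0.997 -0.   ]
yellow [280 153  30  55 955] [296.5 178.1]
[[281, 153], [280, 182], [295, 185], [292, 193], [306, 207], [309, 162], [284, 162]]
red [260 194  17  32 357] [267.7 208.8]
red [287 194  19  34 397] [296.3 210. ]
expected tab top corners px [[284.3, 235.7], [280.0, 235.7], [284.4, 161.4], [279.8, 161.4]]
tab inner bottom [[283.9, 216.2], [284.0, 152.4]]
clip axis px @ jaw tips, pivot, handles [[282.2, 238.9], [282.3, 257.9], [282.4, 289.1]]
shift cm [-5.000e-02  1.046e+01  1.000e-02] turn -0.0
pred handle top [[306.2, 228.5], [258.9, 228.5], [306.8, 206.0], [258.4, 206.0]]
scene [(np.int32(26), [251.5, 2.6]), (np.int32(78), [374.0, 17.8]), (np.int32(68), [370.5, 26.9]), (np.int32(45), [275.3, 189.0]), (np.int32(10), [284.2, 187.3]), (np.int32(12), [281.9, 194.5]), (np.int32(194), [68.7, 269.6]), (np.int32(12), [284.7, 392.2]), (np.int32(23), [301.3, 400.2]), (np.int32(9), [320.6, 409.7]), (np.int32(18), [332.9, 415.3])] pred [[278.82283496 188.2976369 ]]
top [(np.int32(77), [410.7, 115.7])] pred [[277.85382077 202.32621761]]
```

The clip stands upright: handles at columns 260-306 against a predicted 258-307, and rows ending at 228 as predicted. Handing in.

```bash
python3 -m jog '[[[0,-3,0],0],[[0,-6,0],0],[[0,-6,0],0],[[0,-6,0],0],[[0,-6,0],0]]'; python3 -c "
from h import *
print(st()[0]['qd'].round(3));workorder.sign_off()"
```

```text
t: 35.42
tcp_pos: [0.5282, 0.0347, 0.3105]
tool_rot: [-0.027, 0.707, -0.706, 0.025]
force: [-0.5, 0.3, -0.2]
finger_gap: 0.525
[ 0.001  0.013  0.02   0.001  0.001 -0.001]
the job is handed in; nothing more can be done
```

The job is done and handed in at about 35 s on the robot's clock. No verdict is reported, so what follows is my own checks.

**What I did:** I unlatched the T-handle and swung the door up to about 1.7 rad. The two spools on the bench, blue and yellow, went flat into the box. No orange or green spool turned up in any view. I then shut the door, turned the handle fully back, and moved the red clip onto the middle of the yellow tab.

**Last checks:**
- **Spools:** both were seen lying flat on the tub floor, clear of the keeper, before the door was shut.
- **Handle and door:** the T-bar measured 0.082 rad in the camera against a box angle of 0.073, so the handle is at about 0. I did not measure the door angle itself. That it is tight is inferred from the handle position.
- **Clip:** the pin was felt on the tab edge (6.6 N). After release the handles stood at image columns 260–306, against 258–307 predicted for an upright, centred clip.

**Limits and disagreements:**
- The 16-picture limit ran out just after the clip was lifted, so placing it was checked by colour masks only, not by eye.
- The final overhead mask did not pick up the clip, probably because the gripper hid it, but the scene and wrist views agreed on it.
- The scene and top cameras differed by about 8 mm at the start, so I used wrist-camera measurements for the grasps.

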